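# Bleed the lathe's hand oil pump and set its breather cap

## Task

Bleed the small hand oil pump on the bench while its round ribbed filler cap is still loose: work the sprung lever through three full strokes, each all the way down and all the way back up. Then screw the filler cap on clockwise until it bottoms out, back it off a quarter turn so that the tank can breathe, and finish right there with the cap still gripped between the fingers and the lever up. Leave the loose things standing and lying round the pump where they are.

Things in the scene. Friction and masses are not known exactly. Their poses are not given: they have to be found in the camera images.
- pump: hand oil pump bolted to the bench: dark steel base plate 110 mm (x) by 290 mm (y -165 to +125), 10 mm thick; origin on the bench surface, z up. Round grey tank (up to 82 mm across, top 82 mm above the bench) at x 0, y +85 mm, with the filler cap above it on a 29 mm neck; grey pump block (top of its cheeks 118 mm) with the lever's pivot at x 0, y +20, z 100 mm; the lever runs along -y.
- pump_lever (a joint): pump lever, rad: 0 = fully up (rest), 0.5 = fully down (on a firm rubber stop). A spring always drives it back up; pressing at the grip takes about 6 N to start, 12 N fully down. It swings in the vertical plane through the pump's y axis, from 0.28 rad above level at 0 to 0.22 rad below level at 0.5.
- lever_grip (a point): centre of the lever's black rubber grip, 145 mm out from the pivot along the lever. The grip is a round bar 24 mm in diameter, its straight part 60 mm long (from 115 to 175 mm out); about 140 mm above the bench when up, 68 mm when down.
- filler_cap (a joint): turn of the filler cap on its thread, rad: 0 = bottomed out (fully screwed on, hard stop); grows as it is unscrewed, counter-clockwise seen from above, to 4.2 at most (it stays on its thread). It starts loose, between 1.6 and 2.8. It stays where it is left; turning takes about 0.1 N m.
- cap_mid (a point): centre of the filler cap, half-way up: round black ribbed cap 46 mm in diameter, 30 mm tall, vertical axis. Its underside is 104 mm above the bench when bottomed out and rises 0.9 mm per rad of unscrewing; 22 mm are free between it and the top of the tank. A thin 26 mm rib lies across its top.
- stopper_mid (a point): loose bystander: turned dark wood bottle stopper, 39 mm across, 80 mm tall, standing; point at its centre
- glue_bottle_mid (a point): loose bystander: slim glue bottle with a pointed cap, 34 mm across, 95 mm tall, standing; point at its centre
- walnut_blank_mid (a point): loose bystander: squared dark wood blank, 20 x 121 x 20 mm, lying; point at its centre
- spanner_mid (a point): loose bystander: flat steel open spanner, 46 x 186 x 8 mm, lying; point at its centre

How it is judged:
By the outcome, as a careful person would: the job done as asked, in the order asked, and still so for the second after the job is handed in, while the arm keeps its last pose, push and grip.
It also fails if it takes over 72 s, if anything falls off the work surface, if the arm or the gripper's body presses on something with over 40 N, if the wrist force passes 120 N, or if a joint passes its speed limit or range.

## Robot

A 6-joint arm with a two-finger parallel gripper is mounted at the origin on a cart in front of the work surface, level with it; the furniture and walls round the work are solid. World frame = base frame: x ahead of the robot, y to its left, z up, the work surface at z = 0. Lengths are in m, angles in rad, forces in N, time in s.
With the tool pointing down it reaches from about 0.275 to 0.75 m from the base axis. Payload 10.2 kg.
Tool frame: the origin (TCP) lies midway between the tips of the shut fingers; the grasp point (between the pads) lies ctrl.tcp_to_grasp behind it (ctrl.tcp_to_grasp is the distance from the TCP to the grasp point, in m); z points along the fingers, y is the direction in which the jaws open and shut (so a half turn about z gives the same grasp; the last joint's range is limited). The gripper opens to 88 mm and grips with 3 to 60 N. Pads are 18 mm wide; open, the fingers measure 123 mm over their backs; the gripper's body (75 mm by 187 mm) begins 45 mm behind the grasp point.
Start: joints at [1.064, 0.313, 1.498, -0, 1.331, -0.223], TCP at [0.147, 0.504, 0.239] pointing down, gripper open.
Joint ranges: [-2.94, 2.94], [-0.97, 2.17], [0.19, 2.56], [-1.23, 4.37], [0.02, 3.11], [-2.88, 2.88]. Speed limits (rad/s): [2.39, 2.39, 3.01, 3.14, 3.14, 3.14].

## Interface

Orientations are given as a 3x3 rotation matrix whose columns are the frame's x, y, z axes.
In Python, from cell import ctrl gives the robot as it stands.
- The arm moves only by the tool play_rows, never from a script. Its argument "plan" is a list of rows, each a list of 3 entries, a list of its own where there are three numbers: the shift along the world's x, y, z in units of 25 mm (1.0 is 25 mm), then the turn, a rotation vector about the world's x, y, z in degrees, then the opening in per cent of the stroke, from 0 (shut) to 100 (fully open). A call has 1 to 20 rows; each row shifts and turns the pose as measured when the row begins; what a row does not reach is not made up. A row lasts 1/12 s, in which the tool goes at most 41.7 mm and 7.16 degrees, less where a joint would pass 70% of its speed; a pose out of reach is approached as far as the arm can. A call is refused whole if a number of a shift passes 1 or a number of a turn 7.16, either way. A call with a gripper value outside its range is refused whole. The fingers move at their own pace and stop on an object; "newtons" is the grip in N (left out, the last holds). Time passes only in rows, so rows that do not move let the fingers close. It gives the time, the measured TCP pose, the force and the opening at its end, in the units of the state.
- ctrl.get_obs(): the state, without advancing time (a new reading comes with each control period).
- ctrl.grab_frame(name): name is "scene" or "top" or "wrist"; returns a dict with "pixels" (480x640x3 uint8, red, green, blue), "intrinsics" (3x3 intrinsics, pixels), "k1" (the pictures are not rectified: a ray, as slopes to the right and down, at radius r is drawn at 1 + k1 r^2 times it, then the intrinsics apply), "pose" (4x4, takes a point from camera to world coordinates). Camera axes: x right, y down, z forward; pixel columns grow to the right and rows downward; lengths in m; the calibration is good to about 2 mm. A picture is of the moment at which its call begins. There is no depth.
- ctrl.hand_in(): hands the job in, once; it reports no verdict.
Trained networks look in the newest picture that a camera, given by its name, has taken for a name from the list of things; names that differ only in an ending like _2 or _b are one class to them, and where a whole thing is asked for, a point or a joint stands for the part that bears it (a point fixed in the world has none). Each returns a list of dicts, best first, with "confidence" (0 to 1); they miss things now and then, are a little off and sometimes report something else, mostly with a low value. They report only what shows in the picture. A call takes as long as a camera call.
- ctrl.spot_in(thing, camera): "at" ([x, y, z] in m, in the coordinates of the camera as it stood for that picture, good to about 4 mm: the middle of the surface that is visible of it).
- ctrl.tip_of(thing, camera): "at" ([x, y, z] in m, in the coordinates of the camera as it stood for that picture, good to about 4 mm: a listed point, or the origin of a listed thing).
The state is a dict: "t": time; "q": joint angles; "joint_velocities": joint speeds; "joint_efforts": joint torques, N m; "tcp_pos": TCP position; "eef_rot": TCP orientation; "contact_force": force on the tool from outside, world axes, zero at the start; "moment": the same for the moment, N m; "gripper_width": finger opening in m.
Only numpy, scipy, OpenCV 4.12 (cv2) and the standard library are available. Lean on these libraries where they do the work, as an engineer would, in place of code of your own. Each camera call takes 0.05 s, during which the arm holds its last target.

## Working session

There is one attempt and no reset: what is moved stays moved. The work goes in short steps, Python scripts to look and compute and a tool call to move; the robot and the scene stay as the last step left them, time stands still between calls to the robot, and variables do not carry over. Pictures are saved under pics/ and viewed, and the job is handed in when it is done.

Besides the shell and the picture viewer there is one more tool, called as a command line: name --argument value ..., lists and objects as JSON in quotes. play_rows: Moves the arm, as the interface text tells. Its arguments: {"type":"object","properties":{"plan":{"type":"array"},"newtons":{"type":"number"}},"required":["plan"]}

```bash
mkdir -p pics; ls; cat > h.py <<'E'
import numpy as np, cv2
from cell import ctrl
def snap(cam,fn=None):
    f=ctrl.grab_frame(cam)
    if fn: cv2.imwrite('pics/'+fn,cv2.cvtColor(f['pixels'],cv2.COLOR_RGB2BGR))
    return f
def w(f,p): 
    P=np.array(f['pose']); return P[:3,:3]@np.array(p)+P[:3,3]
def px(f,p):
    P=np.array(f['pose']); c=P[:3,:3].T@(np.array(p)-P[:3,3]); s=c[:2]/c[2]; s=s*(1+f['k1']*(s@s)); K=np.array(f['intrinsics']); return K[:2,:2]@s+K[:2,2]
E
python3 - <<'E'
from h import *
np.set_printoptions(precision=4,suppress=True)
o=ctrl.get_obs(); print(o, ctrl.tcp_to_grasp)
for cam in ['scene','top','wrist']:
    f=snap(cam,cam+'0.png'); print(cam,np.array(f['pose'])[:3,3])
    for n in ['pump','lever_grip','cap_mid','stopper_mid','glue_bottle_mid','walnut_blank_mid','spanner_mid']:
        for r in ctrl.tip_of(n,cam)[:2]:
            p=w(f,r['at']); print(n,round(r['confidence'],2),p,px(f,p))
E
```

```text
pics
{'t': 0.0, 'q': array([ 1.0636,  0.3135,  1.4984,  0.    ,  1.331 , -0.2234]), 'joint_velocities': array([-0.0002, -0.0006,  0.0015,  0.0017, -0.0005, -0.0005]), 'joint_efforts': array([  0.0013, -40.2215, -25.227 ,   0.0695,   0.0353,  -0.0001]), 'tcp_pos': array([0.1469, 0.5038, 0.2382]), 'eef_rot': array([[-0.96  ,  0.28  , -0.0006],
       [ 0.28  ,  0.96  , -0.0011],
       [ 0.0003, -0.0012, -1.    ]]), 'contact_force': array([ 1.3137, -0.1256,  0.1567]), 'moment': array([-0.0466,  0.0241, -0.0172]), 'gripper_width': 0.08788447024418675} 0.0187
scene [ 0.043  -0.5999  0.6065]
pump 0.96 [0.4933 0.0389 0.0007] [263.2221 259.4445]
lever_grip 0.96 [ 0.511  -0.0796  0.1413] [305.9533 223.419 ]
lever_grip 0.2 [ 0.403  -0.0757  0.0116] [262.8368 303.199 ]
cap_mid 0.89 [0.482  0.1225 0.1226] [229.661  197.4533]
cap_mid 0.45 [ 0.5301 -0.186   0.0008] [352.9285 304.1507]
stopper_mid 0.64 [0.3719 0.108  0.0419] [192.8605 253.9661]
glue_bottle_mid 0.72 [0.5802 0.0775 0.0484] [281.7339 218.0594]
walnut_blank_mid 0.9 [ 0.4012 -0.0761  0.0123] [262.1893 303.5028]
spanner_mid 0.94 [ 0.532  -0.1846  0.0038] [353.1313 302.113 ]
top [ 0.4132 -0.0873  1.1752]
pump 0.94 [ 0.498   0.0371 -0.0013] [263.6418 258.5518]
lever_grip 0.73 [ 0.5095 -0.0778  0.1373] [316.3973 247.2056]
cap_mid 0.91 [0.4809 0.1206 0.1214] [213.506  262.8858]
stopper_mid 0.73 [0.3712 0.1083 0.0397] [226.1097 318.9005]
glue_bottle_mid 0.65 [0.5814 0.0786 0.0502] [241.4826 216.7258]
walnut_blank_mid 0.78 [ 0.405  -0.0723  0.0085] [314.3437 301.9732]
spanner_mid 0.89 [ 0.5282 -0.184   0.0051] [366.3601 244.143 ]
wrist [0.0667 0.5273 0.3845]
```

View pics/scene0.png

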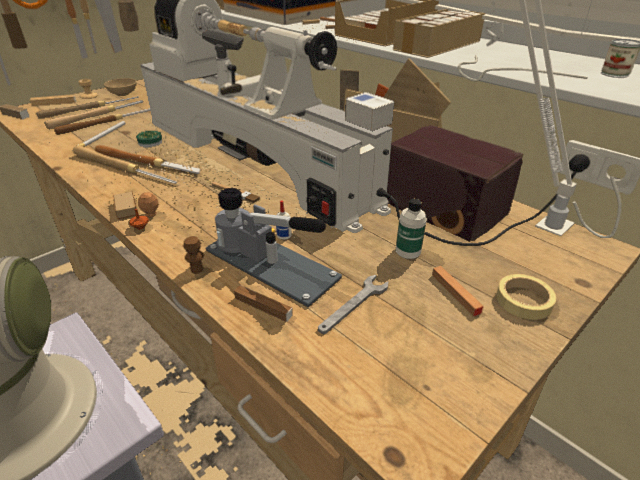

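View pics/top0.png

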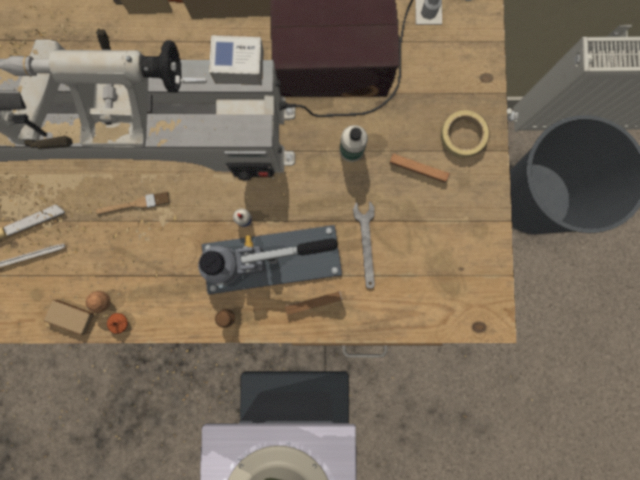

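The scene picture shows the pump at about (270,255), cap (230,197), grip (306,223). In the top picture the cap is at (212,262), grip (318,246), stopper (225,318), glue (241,217), blank (314,303) and spanner (367,245). The networks agree with the given sizes: cap to grip is 202 mm against 204 expected. Next I'm checking the clearance to the lathe.

```bash
python3 - <<'E'
from h import *
f=snap('top'); g=snap('scene')
K=np.array(f['intrinsics']);print(K,f['k1'])
# lathe grid overlay: draw world x lines at z=.17 and .25 in both views
for nm,fr in(('top',f),('scene',g)):
    im=cv2.cvtColor(fr['pixels'],cv2.COLOR_RGB2BGR)
    for (x,y,z,c) in [(.481,.1215,.134,(0,0,255)),(.481,.1215,.17,(0,255,0)),(.481,.1215,.24,(255,0,0))]:
        r=.023 if z<.15 else .102
        pts=np.array([px(fr,[x+r*np.cos(a),y+r*np.sin(a),z]) for a in np.linspace(0,6.3,60)])
        cv2.polylines(im,[np.int32(pts*8)],False,c,1,cv2.LINE_AA,3)
    for z,c in((.0,(0,255,255)),(.17,(0,255,0))):
        for x in(.6,.65):
            pts=np.array([px(fr,[x,y,z]) for y in np.linspace(-.1,.3,20)])
            cv2.polylines(im,[np.int32(pts*8)],False,c,1,cv2.LINE_AA,3)
    cx,cy=(240,230) if nm=='top' else (260,220)
    im=cv2.resize(im[cy-130:cy+90,cx-140:cx+140],None,fx=2.8,fy=2.7,interpolation=cv2.INTER_CUBIC)
    cv2.imwrite('pics/ov_%s.png'%nm,im)
E
```

```text
[[546.70839506   0.         320.9095849 ]
 [  0.         546.70839506 234.14108917]
 [  0.           0.           1.        ]] 0.023523380979783078
```

View pics/ov_top.png

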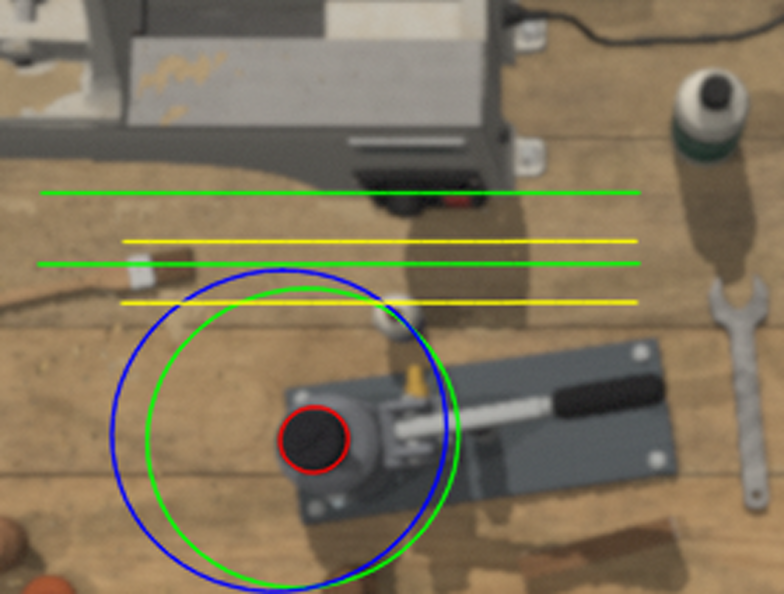

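View pics/ov_scene.png

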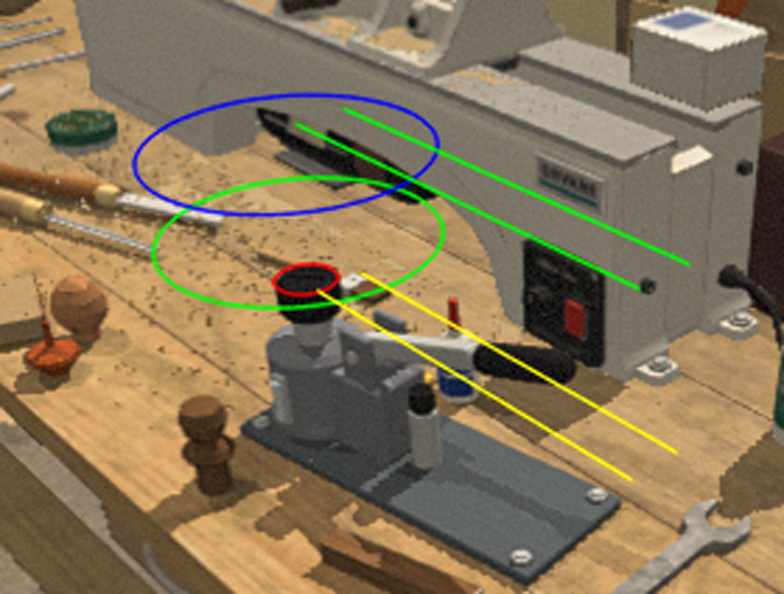

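play_rows --plan '[[[0.5, -0.8, 0], [0, 0, 1.2], 50], [[0.6, -0.98, 0], [0, 0, 1.2], 0], [[0.6, -0.98, 0], [0, 0, 1.2], 0], [[0.6, -0.98, 0], [0, 0, 1.2], 0], [[0.6, -0.98, 0], [0, 0, 1.2], 0], [[0.6, -0.98, 0], [0, 0, 1.2], 0], [[0.6, -0.98, 0], [0, 0, 1.2], 0], [[0.6, -0.98, 0], [0, 0, 1.2], 0], [[0.6, -0.98, 0], [0, 0, 1.2], 0], [[0.6, -0.98, 0], [0, 0, 1.2], 0], [[0.6, -0.98, 0], [0, 0, 1.2], 0], [[0.6, -0.98, 0], [0, 0, 1.2], 0], [[0.6, -0.98, 0], [0, 0, 1.2], 0], [[0.6, -0.98, 0], [0, 0, 1.2], 0], [[0.6, -0.98, 0], [0, 0, 1.2], 0], [[0.6, -0.98, 0], [0, 0, 1.2], 0], [[0.6, -0.98, 0], [0, 0, 1.2], 0], [[0.6, -0.98, 0], [0, 0, 1.2], 0], [[0.6, -0.98, 0], [0, 0, 1.2], 0], [[0.6, -0.98, 0], [0, 0, 1.2], 0]]' --newtons 30

```text
t: 2.97
tcp_pos: [0.4514, -0.0037, 0.2404]
eef_rot: [[-0.987, -0.162, 0.006], [-0.162, 0.987, 0.003], [-0.007, 0.002, -1.0]]
contact_force: [0.5, 0.4, 0.6]
gripper_width: 0.0005
```

play_rows --plan '[[[0.6, -0.75, 0], [0, 0, 0], 0], [[0.6, -0.75, -0.2], [0, 0, 0], 0], [[0.6, -0.75, -0.7], [0, 0, 0], 0], [[0.5, -0.75, -0.8], [0, 0, 0], 0], [[0, 0, -0.5], [0, 0, 0], 0], [[0, 0, 0], [0, 0, 0], 0]]'

```text
t: 3.47
tcp_pos: [0.5137, -0.0884, 0.1836]
eef_rot: [[-0.987, -0.158, 0.01], [-0.158, 0.987, 0.001], [-0.01, -0.0, -1.0]]
contact_force: [-0.4, 0.1, -0.7]
gripper_width: 0.0004
```

```bash
python3 - <<'E'
from h import *
np.set_printoptions(precision=4,suppress=True)
o=ctrl.get_obs(); print(o['tcp_pos'],o['contact_force'],o['q'],ctrl.tcp_to_grasp)
for cam in ['scene','top','wrist']:
    f=snap(cam,cam+'1.png')
    for n in ['lever_grip','cap_mid']:
        for r in ctrl.tip_of(n,cam)[:1]:
            p=w(f,r['at']); print(cam,n,round(r['confidence'],2),p)
E
```

```text
[ 0.5137 -0.0884  0.1836] [-0.3724  0.09   -0.6825] [-0.3981  0.3493  1.5974  0.0056  1.1861 -2.1293] 0.0187
scene lever_grip 0.94 [ 0.5111 -0.0809  0.1397]
scene cap_mid 0.61 [0.4835 0.1232 0.1218]
wrist lever_grip 0.59 [ 0.5121 -0.0797  0.1392]
```

View pics/scene1.png

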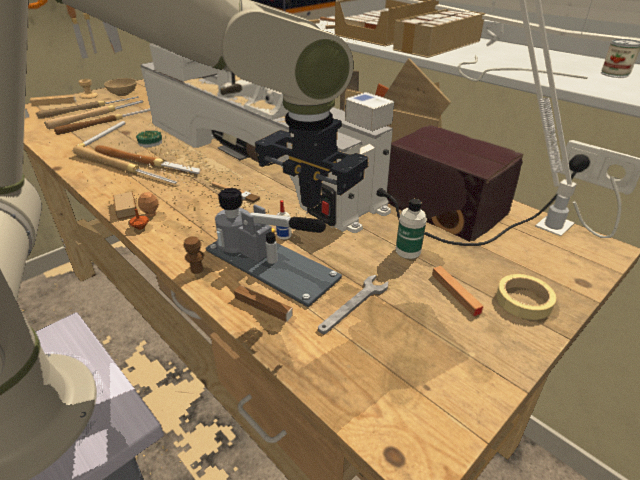

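View pics/wrist1.png

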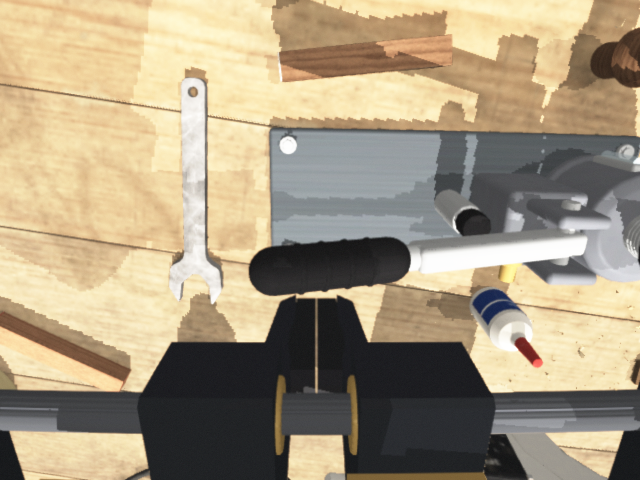

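The wrist view shows the fingertips at (315,300), just beyond the grip at (330,262). The bystanders are untouched. I'll nudge over the grip and press.

play_rows --plan '[[[-0.08, 0.24, -0.3], [0, 0, 0], 0], [[0, 0, -0.4], [0, 0, 0], 0], [[0, 0, -0.4], [0, 0, 0], 0], [[0, 0, -0.4], [0, 0, 0], 0], [[0, 0, -0.4], [0, 0, 0], 0], [[0, 0, -0.4], [0, 0, 0], 0], [[0, 0, -0.4], [0, 0, 0], 0]]'

```text
t: 4.5
tcp_pos: [0.5141, -0.0825, 0.1181]
eef_rot: [[-0.986, -0.162, 0.026], [-0.162, 0.987, -0.01], [-0.024, -0.014, -1.0]]
contact_force: [-1.6, -5.4, 8.5]
gripper_width: 0.0004
```

play_rows --plan '[[[-0.1, 0, -0.4], [0.3, 0.8, 0], 0], [[0, 0, -0.4], [0.3, 0.8, 0], 0], [[0, 0, -0.4], [0, 0, 0], 0]]'

```text
t: 4.75
tcp_pos: [0.5134, -0.0832, 0.0883]
eef_rot: [[-0.987, -0.162, 0.004], [-0.162, 0.987, -0.002], [-0.004, -0.003, -1.0]]
contact_force: [-2.7, 5.0, 12.3]
gripper_width: 0.0004
```

play_rows --plan '[[[-0.06, 0, -0.2], [0, 0, 0], 0], [[0, 0, -0.2], [0, 0, 0], 0]]'

```text
t: 4.92
tcp_pos: [0.5135, -0.0824, 0.0796]
eef_rot: [[-0.987, -0.162, 0.009], [-0.162, 0.987, -0.002], [-0.009, -0.003, -1.0]]
contact_force: [-21.4, 7.8, 70.4]
gripper_width: 0.0007
```

```bash
python3 - <<'E'
from h import *
f=snap('scene','scene2.png')
for r in ctrl.tip_of('lever_grip','scene')[:1]: print(r['confidence'],w(f,r['at']))
print(ctrl.get_obs()['contact_force'])
E
```

```text
[-11.52376753   4.36465588  37.21147671]
```

play_rows --plan '[[[0, 0, 0.4], [0, 0, 0], 0], [[0, 0, 0.5], [0, 0, 0], 0], [[0, 0, 0.5], [0, 0, 0], 0], [[0, 0, 0.5], [0, 0, 0], 0], [[0, 0, 0.5], [0, 0, 0], 0], [[0, 0, 0.5], [0, 0, 0], 0], [[0, 0, 0.5], [0, 0, 0], 0], [[0, 0, 0.5], [0, 0, 0], 0], [[0, 0, 0.2], [0, 0, 0], 0], [[0, 0, 0], [0, 0, 0], 0]]'

```text
t: 5.85
tcp_pos: [0.5123, -0.0793, 0.186]
eef_rot: [[-0.986, -0.166, 0.011], [-0.166, 0.986, -0.002], [-0.01, -0.004, -1.0]]
contact_force: [0.0, -0.5, 0.3]
gripper_width: 0.0005
```

```bash
python3 - <<'E'
from h import *
f=snap('scene','scene3.png')
for r in ctrl.tip_of('lever_grip','scene')[:1]: print(r['confidence'],w(f,r['at']))
print(ctrl.get_obs()['contact_force'])
E
```

```text
0.98 [ 0.50846531 -0.0788253   0.13953677]
[-0.79784913 -0.52213573 -0.15485183]
```

View pics/scene2.png

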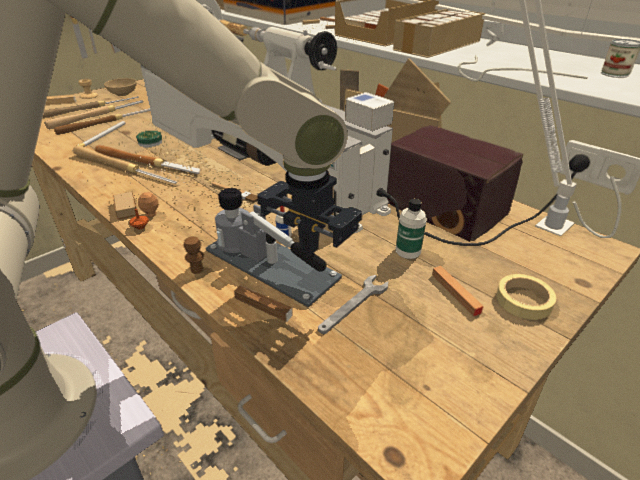

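Stroke 1 worked. The picture shows the lever down with the grip at about (318,262) and a 70 N stop force, and the grip is back at z 0.1395 afterwards. Next is stroke 2.

play_rows --plan '[[[-0.1, -0.1, -0.3], [0, 0.5, 0], 0], [[0, 0, -0.4], [0, 0, 0], 0], [[0, 0, -0.4], [0, 0, 0], 0], [[0, 0, -0.4], [0, 0, 0], 0], [[0, 0, -0.4], [0, 0, 0], 0], [[0, 0, -0.4], [0, 0, 0], 0], [[0, 0, -0.4], [0, 0, 0], 0], [[-0.1, 0, -0.4], [0.3, 0.8, 0], 0], [[-0.05, 0, -0.4], [0.3, 0.6, 0], 0], [[0, 0, -0.3], [0, 0, 0], 0]]'

```text
t: 6.78
tcp_pos: [0.5085, -0.0856, 0.0812]
eef_rot: [[-0.986, -0.164, -0.014], [-0.164, 0.986, 0.003], [0.014, 0.005, -1.0]]
contact_force: [-2.7, 5.0, 18.1]
gripper_width: 0.0005
```

play_rows --plan '[[[0, 0, -0.12], [0, -0.5, 0], 0], [[0, 0, -0.12], [0, 0, 0], 0]]'

```text
t: 6.95
tcp_pos: [0.5091, -0.0853, 0.0792]
eef_rot: [[-0.986, -0.164, -0.004], [-0.164, 0.986, 0.003], [0.004, 0.003, -1.0]]
contact_force: [-23.4, 5.9, 63.7]
gripper_width: 0.0009
```

Firmly on the stop. Back up, then stroke 3.

play_rows --plan '[[[0, 0, 0.4], [0, 0, 0], 0], [[0, 0, 0.5], [0, 0, 0], 0], [[0, 0, 0.5], [0, 0, 0], 0], [[0, 0, 0.5], [0, 0, 0], 0], [[0, 0, 0.5], [0, 0, 0], 0], [[0, 0, 0.5], [0, 0, 0], 0], [[0, 0, 0.5], [0, 0, 0], 0], [[0, 0, 0.5], [0, 0, 0], 0], [[0, 0, 0.2], [0, 0, 0], 0], [[0, 0, 0], [0, 0, 0], 0]]'

```text
t: 7.78
tcp_pos: [0.5067, -0.0842, 0.1784]
eef_rot: [[-0.986, -0.164, -0.01], [-0.164, 0.986, 0.007], [0.009, 0.009, -1.0]]
contact_force: [-0.5, 0.7, 0.2]
gripper_width: 0.0001
```

```bash
python3 - <<'E'
from h import *
f=snap('scene','scene4.png')
for r in ctrl.tip_of('lever_grip','scene')[:1]: print(r['confidence'],w(f,r['at']))
print(ctrl.get_obs()['contact_force'])
E
```

```text
0.95 [ 0.51084898 -0.08008867  0.13865246]
[ 0.19393231  0.32137063 -0.94940945]
```

play_rows --plan '[[[0, -0.1, -0.3], [0, 0.2, 0], 0], [[0, 0, -0.4], [0, 0, 0], 0], [[0, 0, -0.4], [0, 0, 0], 0], [[0, 0, -0.4], [0, 0, 0], 0], [[0, 0, -0.4], [0, 0, 0], 0], [[0, 0, -0.4], [0, 0, 0], 0], [[0, 0, -0.4], [0, 0, 0], 0], [[-0.1, 0, -0.4], [0.3, 0.5, 0], 0], [[-0.05, 0, -0.4], [0.3, 0.5, 0], 0], [[0, 0, -0.3], [0, 0, 0], 0]]'

```text
t: 8.72
tcp_pos: [0.5065, -0.0907, 0.0766]
eef_rot: [[-0.987, -0.161, -0.02], [-0.162, 0.987, 0.012], [0.018, 0.015, -1.0]]
contact_force: [-31.4, 12.8, 101.4]
gripper_width: 0.0009
```

play_rows --plan '[[[0, 0, 0.4], [0, 0, 0], 0], [[0, 0, 0.5], [0, 0, 0], 0], [[0, 0, 0.5], [0, 0, 0], 0], [[0, 0, 0.5], [0, 0, 0], 0], [[0, 0, 0.5], [0, 0, 0], 0], [[0, 0, 0.5], [0, 0, 0], 0], [[0, 0, 0.5], [0, 0, 0], 0], [[0, 0, 0.5], [0, 0, 0], 0], [[0, 0, 0.6], [0, 0, 0], 0], [[0, 0, 0.6], [0, 0, 0], 0], [[0, 0, 0], [0, -0.8, 0], 0]]'

```text
t: 9.63
tcp_pos: [0.505, -0.0893, 0.1992]
eef_rot: [[-0.987, -0.161, -0.013], [-0.161, 0.987, 0.018], [0.01, 0.02, -1.0]]
contact_force: [0.5, 0.9, -0.4]
gripper_width: 0.0005
```

```bash
python3 - <<'E'
from h import *
np.set_printoptions(precision=4,suppress=True)
o=ctrl.get_obs(); print(o['tcp_pos'],o['q'],o['eef_rot'],o['contact_force'])
for cam in('scene','top','wrist'):
  f=snap(cam,cam+'5.png')
  for n in ('lever_grip','cap_mid','stopper_mid','glue_bottle_mid','walnut_blank_mid','spanner_mid'):
    for r in ctrl.tip_of(n,cam)[:1]: print(cam,n,round(r['confidence'],2),w(f,r['at']))
E
```

```text
[ 0.505  -0.0893  0.1992] [-0.4094  0.3291  1.5825  0.0119  1.2489 -2.1454] [[-0.9869 -0.1605 -0.0128]
 [-0.1608  0.9868  0.0178]
 [ 0.0098  0.0197 -0.9998]] [ 0.4992  0.8964 -0.3992]
scene lever_grip 0.98 [ 0.5089 -0.0801  0.1368]
scene cap_mid 0.9 [0.4797 0.1254 0.1221]
scene stopper_mid 0.57 [0.3707 0.1081 0.0409]
scene glue_bottle_mid 0.51 [0.5808 0.0768 0.0467]
scene walnut_blank_mid 0.88 [ 0.4026 -0.0794  0.0123]
scene spanner_mid 0.8 [ 0.53   -0.1846 -0.0004]
top cap_mid 0.86 [0.4821 0.1236 0.1213]
top stopper_mid 0.56 [0.3726 0.1121 0.0369]
top glue_bottle_mid 0.5 [0.585 0.079 0.05 ]
wrist lever_grip 0.82 [ 0.5113 -0.0748  0.1393]
wrist stopper_mid 0.72 [0.3695 0.1074 0.0381]
wrist glue_bottle_mid 0.79 [0.5856 0.0799 0.0477]
wrist walnut_blank_mid 0.95 [ 0.403  -0.0735  0.0092]
wrist spanner_mid 0.78 [ 0.5257 -0.1825  0.0034]
```

View pics/scene5.png

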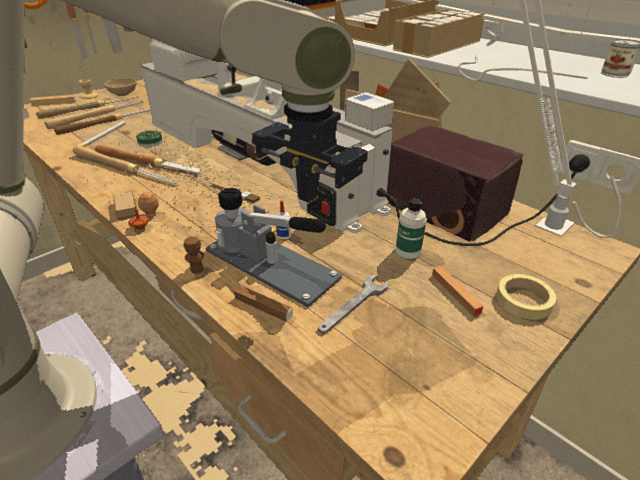

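All three strokes are in and the lever is up, with the grip at (315,225). The bystanders are unmoved. Now over to the cap.

play_rows --plan '[[[0, 0.3, 0.2], [-0.3, -0.2, 2], 0], [[-0.1, 0.8, 0.2], [-0.3, -0.2, 5], 60], [[-0.1, 0.85, 0.2], [-0.2, -0.2, 5], 90], [[-0.1, 0.85, 0], [-0.1, 0, 5], 90], [[-0.1, 0.85, 0], [0, 0, 5], 90], [[-0.1, 0.85, 0], [0, 0, 5], 90], [[-0.1, 0.85, 0], [0, 0, 5], 90], [[-0.1, 0.85, 0], [0, 0, 5], 90], [[-0.1, 0.85, 0], [0, 0, 5], 90], [[-0.1, 0.85, 0], [0, 0, 5], 90], [[0, 0.3, 0], [0, 0, 2], 90], [[0, 0, 0], [0, 0, 0], 90]]'

```text
t: 11.68
tcp_pos: [0.4786, 0.1294, 0.2187]
eef_rot: [[-0.474, -0.881, 0.003], [-0.881, 0.474, -0.004], [0.002, -0.004, -1.0]]
contact_force: [-0.0, -0.2, -0.4]
gripper_width: 0.0716
```

```bash
cat > st.py <<'E'
from h import *
np.set_printoptions(precision=4,suppress=True)
o=ctrl.get_obs(); R=o['eef_rot']; print('t',o['t'],'p',o['tcp_pos'],'q6',o['q'][5],'jaw',np.degrees(np.arctan2(R[1,1],R[0,1])),'tiltfix xy deg',np.degrees([-R[1,2],R[0,2]]),'F',o['contact_force'],'M',o['moment'],'w',o['gripper_width'])
E
python3 - <<'E'
from st import *
f=snap('wrist','wrist6.png')
for r in ctrl.tip_of('cap_mid','wrist')[:1]: print(r['confidence'],w(f,r['at']))
E
```

```text
t 11.6833 p [0.4786 0.1294 0.2187] q6 -2.6171856832235574 jaw 151.71794290449853 tiltfix xy deg [0.2347 0.1455] F [-0.0222 -0.178  -0.3773] M [ 0.0051  0.0351 -0.0012] w 0.07162803438721871
0.82 [0.4844 0.1252 0.1243]
```

View pics/wrist6.png

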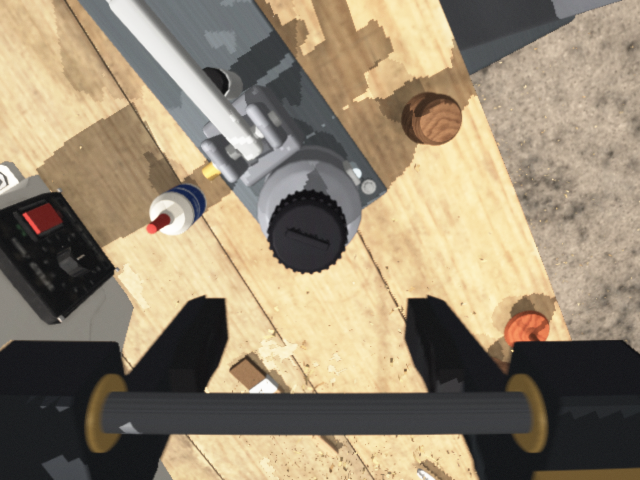

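```bash
python3 - <<'E'
from st import *
f=snap('wrist')
im=cv2.cvtColor(f['pixels'],cv2.COLOR_RGB2BGR)
for c,col in(((.482,.1235),(0,0,255)),((.4813,.122),(0,255,0))):
  for z in(.136,.106):
    pts=np.array([px(f,[c[0]+.023*np.cos(a),c[1]+.023*np.sin(a),z]) for a in np.linspace(0,6.3,80)])
    cv2.polylines(im,[np.int32(pts*8)],False,col,1,cv2.LINE_AA,3)
cv2.imwrite('pics/w7.png',cv2.resize(im[150:310,210:410],None,fx=3.7,fy=3.7,interpolation=cv2.INTER_CUBIC))
E
```

```text
t 11.7833 p [0.4789 0.1279 0.2186] q6 -2.615554138353139 jaw 151.45375949208326 tiltfix xy deg [0.2465 0.1313] F [-0.4937  0.4426  0.7494] M [ 0.1034  0.0172 -0.04  ] w 0.0786416248159531
```

View pics/w7.png

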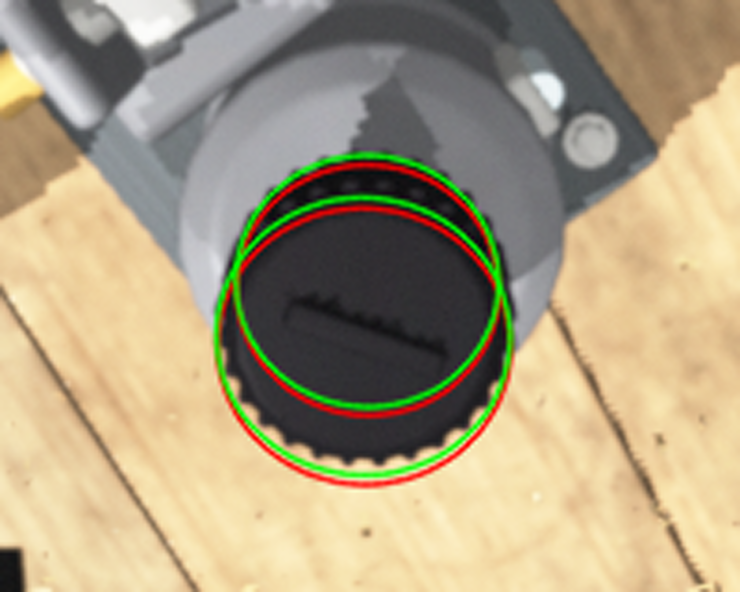

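play_rows --plan '[[[0.08, -0.27, 0], [0.2, 0.1, 0], 90], [[0, 0, -0.3], [0, 0, 0], 90], [[0, 0, -0.5], [0, 0, 0], 90], [[0, 0, -0.5], [0, 0, 0], 90], [[0, 0, -0.5], [0, 0, 0], 90], [[0, 0, -0.5], [0, 0, 0], 90], [[0, 0, -0.5], [0, 0, 0], 90], [[0, 0, -0.2], [0, 0, 0], 90], [[0, 0, 0], [0, 0, 0], 90]]'

```text
t: 12.58
tcp_pos: [0.4822, 0.1113, 0.1372]
eef_rot: [[-0.495, -0.869, -0.001], [-0.869, 0.495, -0.001], [0.002, -0.0, -1.0]]
contact_force: [0.6, -0.7, -0.2]
gripper_width: 0.0792
```

```bash
python3 st.py
```

```text
t 12.5833 p [0.4822 0.1113 0.1372] q6 -2.632280258427216 jaw 150.315566055218 tiltfix xy deg [ 0.0798 -0.038 ] F [ 0.5744 -0.7194 -0.2182] M [ 0.0727  0.0799 -0.0611] w 0.07915170937010121
```

play_rows --plan '[[[-0.04, 0.38, 0], [0, 0, 0], 90], [[0, 0, 0], [0, 0, 0], 90]]'

```text
t: 12.75
tcp_pos: [0.4814, 0.1206, 0.1373]
eef_rot: [[-0.498, -0.867, -0.001], [-0.867, 0.498, -0.001], [0.002, 0.0, -1.0]]
contact_force: [-0.6, 0.1, 0.3]
gripper_width: 0.0792
```

play_rows --plan '[[[0, 0.02, -0.3], [0, 0, 0], 90], [[0, 0.04, -0.3], [0, 0, 0], 90], [[0, 0, -0.05], [0, 0, 0], 90], [[0, 0, 0], [0, 0, 0], 90]]'

```text
t: 13.08
tcp_pos: [0.4821, 0.1228, 0.1209]
eef_rot: [[-0.497, -0.868, 0.002], [-0.868, 0.497, -0.001], [0.0, -0.003, -1.0]]
contact_force: [0.1, -0.1, 0.8]
gripper_width: 0.0795
```

```bash
python3 st.py
```

```text
t 13.0833 p [0.4821 0.1228 0.1209] q6 -2.6065873754775177 jaw 150.21092414374073 tiltfix xy deg [0.0774 0.1256] F [ 0.0894 -0.1195  0.8418] M [ 0.0782  0.0149 -0.0005] w 0.07949410162280707
```

Close on the cap, gently first so it centres.

play_rows --plan '[[[-0.03, -0.06, 0], [0, 0, 0], 40], [[0, 0, 0], [0, 0, 0], 30], [[0, 0, 0], [0, 0, 0], 30], [[0, 0, 0], [0, 0, 0], 30], [[0, 0, 0], [0, 0, 0], 30], [[0, 0, 0], [0, 0, 0], 30], [[0, 0, 0], [0, 0, 0], 30]]' --newtons 25

```text
t: 13.67
tcp_pos: [0.4808, 0.1214, 0.1214]
eef_rot: [[-0.497, -0.868, 0.001], [-0.868, 0.497, -0.001], [-0.0, -0.002, -1.0]]
contact_force: [0.5, -0.2, -0.8]
gripper_width: 0.0447
```

```bash
python3 - <<'E'
from st import *
f=snap('wrist','wrist8.png');snap('scene','scene8.png')
E
```

```text
t 13.6667 p [0.4808 0.1214 0.1214] q6 -2.610072115283027 jaw 150.2000566348608 tiltfix xy deg [0.0407 0.0814] F [ 0.4527 -0.2201 -0.841 ] M [-0.1211 -0.0714  0.0322] w 0.04474284289318112
```

View pics/wrist8.png

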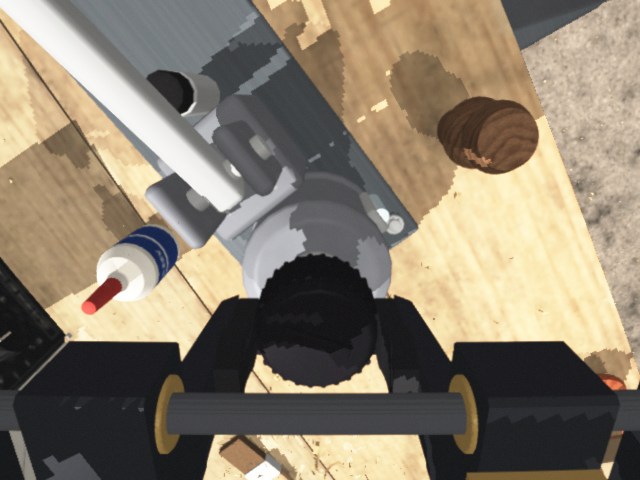

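View pics/scene8.png

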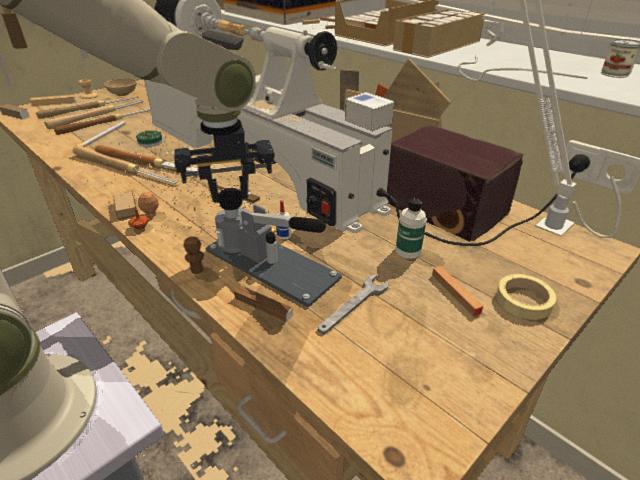

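play_rows --plan '[[[0, 0, 0], [0, 0, -1], 0], [[0, 0, 0], [0, 0, -4], 0], [[0, 0, 0], [0, 0, -4], 0], [[0, 0, 0], [0, 0, -4], 0], [[0, 0, -0.01], [0, 0, -4], 0]]' --newtons 35

```text
t: 14.18
tcp_pos: [0.4807, 0.1215, 0.1209]
eef_rot: [[-0.738, -0.675, 0.001], [-0.675, 0.738, -0.001], [0.0, -0.002, -1.0]]
contact_force: [-2.4, 0.2, 3.6]
gripper_width: 0.0452
```

```bash
python3 st.py
```

```text
t 14.1833 p [0.4807 0.1215 0.1209] q6 -2.2990966592838844 jaw 132.43525618597036 tiltfix xy deg [0.0799 0.043 ] F [-2.4327  0.2033  3.563 ] M [0.1497 0.3288 0.1722] w 0.04524997688496297
```

play_rows --plan '[[[0, 0, 0], [0, 0, -4], 0], [[0, 0, -0.005], [0, 0, -5], 0], [[0, 0, -0.005], [0, 0, -5], 0], [[0, 0, 0], [0, 0, -5], 0], [[0, 0, -0.005], [0, 0, -5], 0], [[0, 0, -0.005], [0, 0, -5], 0], [[0, 0, 0], [0, 0, -5], 0], [[0, 0, 0], [0, 0, -5], 0]]'

```text
t: 14.85
tcp_pos: [0.4804, 0.1219, 0.1205]
eef_rot: [[-1.0, -0.021, -0.001], [-0.021, 1.0, -0.002], [0.001, -0.002, -1.0]]
contact_force: [-0.7, 0.7, -0.8]
gripper_width: 0.0445
```

```bash
python3 - <<'E'
from st import *
f=snap('wrist','wrist9.png')
a=cv2.imread('pics/wrist8.png')[230:400,230:410];b=cv2.imread('pics/wrist9.png')[230:400,230:410]
im=np.hstack([a,b]);cv2.imwrite('pics/w9.png',cv2.resize(np.clip(im.astype(float)*1.8,0,255).astype(np.uint8),None,fx=2.2,fy=2.2,interpolation=cv2.INTER_CUBIC))
E
```

```text
t 14.85 p [0.4804 0.1219 0.1205] q6 -1.5785513417023964 jaw 91.20896985877668 tiltfix xy deg [ 0.088  -0.0563] F [-0.6946  0.7476 -0.8096] M [0.1089 0.1053 0.1202] w 0.044467212287148776
```

View pics/w9.png

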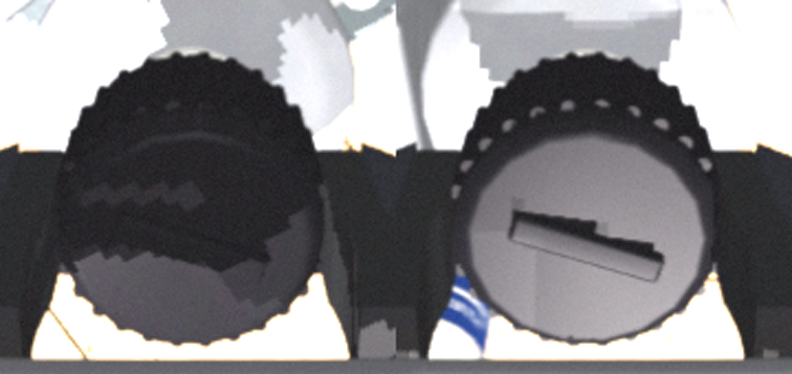

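The rib keeps its place relative to the fingers (about -17° in both pictures), so the cap follows. I've turned 59° so far.

play_rows --plan '[[[0, 0, 0], [0, 0, -5], 0], [[0, 0, -0.005], [0, 0, -5], 0], [[0, 0, -0.005], [0, 0, -5], 0], [[0, 0, 0], [0, 0, -5], 0], [[0, 0, -0.005], [0, 0, -5], 0]]'

```text
t: 15.32
tcp_pos: [0.4805, 0.1222, 0.12]
eef_rot: [[-0.909, 0.417, -0.002], [0.417, 0.909, -0.001], [0.001, -0.001, -1.0]]
contact_force: [-1.7, 1.5, 0.7]
gripper_width: 0.0448
```

```bash
python3 st.py
```

```text
t 15.3167 p [0.4805 0.1222 0.12  ] q6 -1.1275066215642033 jaw 65.3549549493714 tiltfix xy deg [ 0.0463 -0.0926] F [-1.7226  1.5078  0.6538] M [0.0915 0.1832 0.1484] w 0.04475604825726523
```

play_rows --plan '[[[0, 0, 0], [0, 0, -3], 0], [[0, 0, 0], [0, 0, -3], 0], [[0, 0, -0.005], [0, 0, -3], 0]]'

```text
t: 15.57
tcp_pos: [0.4805, 0.1223, 0.1198]
eef_rot: [[-0.83, 0.558, -0.002], [0.558, 0.83, -0.001], [0.001, -0.001, -1.0]]
contact_force: [-0.9, 1.3, 0.4]
gripper_width: 0.0447
```

```bash
python3 st.py
```

```text
t 15.5667 p [0.4805 0.1223 0.1198] q6 -0.9657172963183879 jaw 56.08441316363159 tiltfix xy deg [ 0.0312 -0.0947] F [-0.8978  1.3123  0.4312] M [0.0431 0.2329 0.0901] w 0.04472709747674427
```

play_rows --plan '[[[0, 0, 0], [0, 0, -3], 0], [[0, 0, 0], [0, 0, -3], 0], [[0, 0, -0.005], [0, 0, -3], 0]]'

```text
t: 15.82
tcp_pos: [0.4806, 0.1224, 0.1197]
eef_rot: [[-0.731, 0.683, -0.002], [0.683, 0.731, -0.0], [0.001, -0.001, -1.0]]
contact_force: [-1.9, 1.3, 1.6]
gripper_width: 0.0446
```

```bash
python3 st.py
```

```text
t 15.8167 p [0.4806 0.1224 0.1197] q6 -0.8062115403725226 jaw 46.94229821013687 tiltfix xy deg [ 0.02  -0.104] F [-1.8653  1.2625  1.6442] M [0.0408 0.2329 0.1802] w 0.0446388166131878
```

play_rows --plan '[[[0, 0, 0], [0, 0, -3], 0], [[0, 0, 0], [0, 0, -3], 0], [[0, 0, -0.005], [0, 0, -3], 0]]'

```text
t: 16.07
tcp_pos: [0.4806, 0.1225, 0.1196]
eef_rot: [[-0.613, 0.79, -0.002], [0.79, 0.613, -0.0], [0.001, -0.001, -1.0]]
contact_force: [-1.8, 1.3, 1.1]
gripper_width: 0.0446
```

```bash
python3 st.py
```

```text
t 16.0667 p [0.4806 0.1225 0.1196] q6 -0.646723746327886 jaw 37.802208998218234 tiltfix xy deg [ 0.0062 -0.1019] F [-1.7939  1.3279  1.1266] M [0.0081 0.2384 0.0699] w 0.0446251219453521
```

play_rows --plan '[[[0, 0, 0], [0, 0, -3], 0], [[0, 0, 0], [0, 0, -3], 0], [[0, 0, -0.005], [0, 0, -3], 0]]'

```text
t: 16.32
tcp_pos: [0.4807, 0.1226, 0.1194]
eef_rot: [[-0.48, 0.878, -0.002], [0.878, 0.48, 0.0], [0.001, -0.002, -1.0]]
contact_force: [-0.9, 0.7, 1.5]
gripper_width: 0.0443
```

```bash
python3 st.py
```

```text
t 16.3167 p [0.4807 0.1226 0.1194] q6 -0.4872844095573988 jaw 28.654639562144975 tiltfix xy deg [-0.0111 -0.1043] F [-0.8809  0.6506  1.5365] M [0.0081 0.3122 0.1179] w 0.04433245273704564
```

play_rows --plan '[[[0, 0, 0], [0, 0, -3], 0], [[0, 0, 0], [0, 0, -3], 0], [[0, 0, -0.005], [0, 0, -3], 0]]'

```text
t: 16.57
tcp_pos: [0.481, 0.1224, 0.1194]
eef_rot: [[-0.338, 0.941, -0.001], [0.941, 0.338, -0.001], [-0.001, -0.001, -1.0]]
contact_force: [-0.5, -0.6, 3.0]
gripper_width: 0.0448
```

```bash
python3 st.py
```

```text
t 16.5667 p [0.481  0.1224 0.1194] q6 -0.33076257278373167 jaw 19.751132393305273 tiltfix xy deg [ 0.065  -0.0663] F [-0.4862 -0.6403  3.0421] M [-0.1011  0.2374  1.002 ] w 0.04477196475756054
```

The moment jumped to 1.0 N m, so the cap is on the stop. I'll check the rib for slip.

```bash
python3 - <<'E'
from st import *
f=snap('wrist','wrist10.png')
a=cv2.imread('pics/wrist9.png')[230:400,230:410];b=cv2.imread('pics/wrist10.png')[230:400,230:410]
im=np.hstack([a,b]);cv2.imwrite('pics/w10.png',cv2.resize(np.clip(im.astype(float)*1.8,0,255).astype(np.uint8),None,fx=2.2,fy=2.2,interpolation=cv2.INTER_CUBIC))
E
python3 st.py
```

```text
t 16.5667 p [0.481  0.1224 0.1194] q6 -0.33076257278373167 jaw 19.751132393305273 tiltfix xy deg [ 0.065  -0.0663] F [-0.4862 -0.6403  3.0421] M [-0.1011  0.2374  1.002 ] w 0.04477196475756054
t 16.6167 p [0.481  0.1224 0.1194] q6 -0.3276795046645572 jaw 19.574968396768718 tiltfix xy deg [ 0.0651 -0.0672] F [-0.6576 -0.3205  1.4475] M [-0.1335  0.2247  1.096 ] w 0.04453753264983345
```

View pics/w10.png

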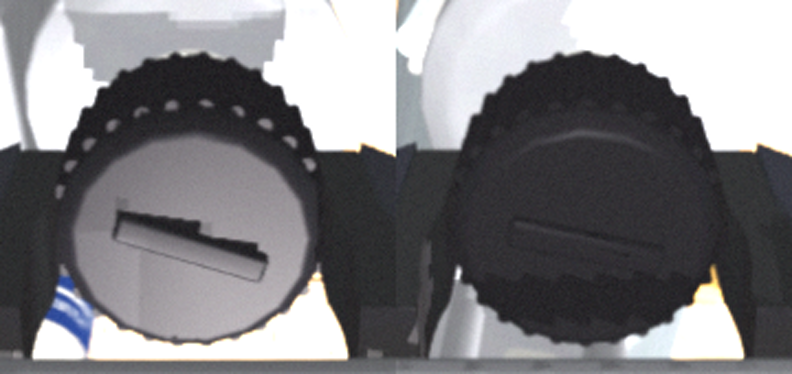

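The rib has slipped about 6–7° in the fingers at a 1.1 N m stall, so the cap sits firmly on its stop with the jaw at 19.6°. Now I back off 90°, to a jaw angle of about 109.6°.

play_rows --plan '[[[0, 0, 0], [0, 0, 1], 0], [[0, 0, 0], [0, 0, 3], 0], [[0, 0, 0.005], [0, 0, 5], 0], [[0, 0, 0.005], [0, 0, 5], 0], [[0, 0, 0.005], [0, 0, 5], 0], [[0, 0, 0.005], [0, 0, 5], 0], [[0, 0, 0.005], [0, 0, 5], 0], [[0, 0, 0.005], [0, 0, 5], 0], [[0, 0, 0.005], [0, 0, 5], 0], [[0, 0, 0.005], [0, 0, 5], 0], [[0, 0, 0.005], [0, 0, 5], 0], [[0, 0, 0.005], [0, 0, 5], 0], [[0, 0, 0.005], [0, 0, 5], 0], [[0, 0, 0], [0, 0, 5], 0], [[0, 0, 0], [0, 0, 5], 0], [[0, 0, 0], [0, 0, 5], 0], [[0, 0, 0], [0, 0, 5], 0], [[0, 0, 0], [0, 0, 5], 0], [[0, 0, 0], [0, 0, 3], 0], [[0, 0, 0], [0, 0, 0], 0]]' --newtons 40

```text
t: 18.28
tcp_pos: [0.4808, 0.1218, 0.1209]
eef_rot: [[-0.916, -0.401, -0.003], [-0.401, 0.916, 0.001], [0.002, 0.002, -1.0]]
contact_force: [-0.3, 0.6, 0.7]
gripper_width: 0.045
```

```bash
python3 - <<'E'
from st import *
f=snap('wrist','wrist11.png')
L=[]
for n in (10,11):
    a=cv2.imread('pics/wrist%d.png'%n,0)[230:400,230:410]
    L.append(cv2.createCLAHE(6,(4,4)).apply(a))
cv2.imwrite('pics/w11.png',cv2.resize(np.hstack(L),None,fx=2.2,fy=2.2,interpolation=cv2.INTER_CUBIC))
E
```

```text
t 18.2833 p [0.4808 0.1218 0.1209] q6 -1.9730574076070528 jaw 113.61726622660323 tiltfix xy deg [-0.0766 -0.1541] F [-0.3021  0.6024  0.7319] M [ 0.0798  0.1757 -0.0327] w 0.044989029973553564
```

View pics/w11.png

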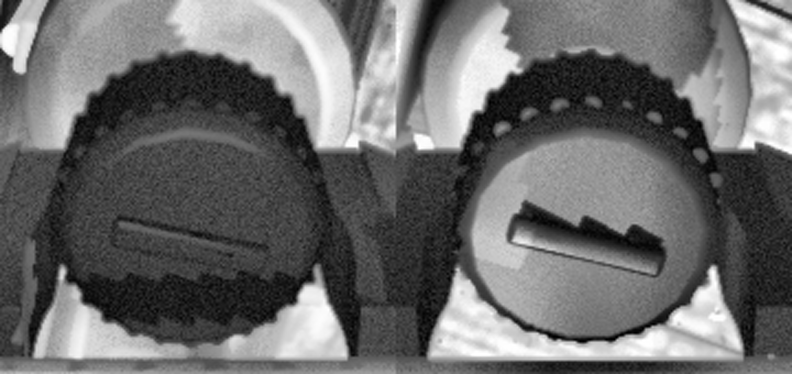

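```bash
python3 - <<'E'
from st import *
f=snap('wrist','wrist12.png')
R=o['eef_rot'];p=o['tcp_pos'];S=12;N=300
xs=(np.arange(N)-N/2)/S/1000*1.0
mx=np.zeros((N,N),np.float32);my=mx.copy()
for i in range(N):
  for j in range(N):
    P=p+R[:,1]*xs[j]-R[:,0]*xs[i]; P=np.array([P[0],P[1],.1355+.002])
    q=px(f,P);mx[i,j],my[i,j]=q
L=[]
for n in (9,10,12):
    a=cv2.imread('pics/wrist%d.png'%n,0)
    r=cv2.remap(a,mx,my,cv2.INTER_CUBIC); L.append(cv2.createCLAHE(5,(3,3)).apply(r))
cv2.imwrite('pics/w12.png',cv2.resize(np.hstack(L),(798,266)))
cv2.imwrite('pics/r9.png',L[0]);cv2.imwrite('pics/r10.png',L[1]);cv2.imwrite('pics/r12.png',L[2])
E
```

```text
t 18.3333 p [0.4808 0.1218 0.1209] q6 -1.9702335364660983 jaw 113.45875717294338 tiltfix xy deg [-0.0734 -0.1537] F [-1.0847  0.2345  1.2492] M [0.0537 0.1525 0.0233] w 0.04491441714529936
```

View pics/w12.png

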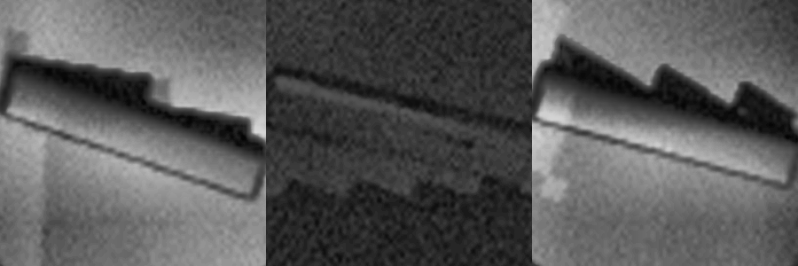

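```bash
python3 - <<'E'
import cv2,numpy as np
for n in(9,10,12):
    a=cv2.GaussianBlur(cv2.imread('pics/r%d.png'%n,0),(0,0),2.5).astype(np.float32)
    for sgn,nm in((1,'dark->bright down'),(-1,'bright->dark down')):
        best=[]
        for th in np.arange(4,26,.25):
            M=cv2.getRotationMatrix2D((150,150),th,1)
            r=cv2.warpAffine(a,M,(300,300),borderMode=cv2.BORDER_REPLICATE)
            prof=r[:,50:250].mean(1); g=sgn*np.diff(prof)[70:200]; k=g.argmax()
            best.append((g[k],th,k+70))
        b=sorted(best,reverse=True)[:3]; print(n,nm,[(round(float(x),2),y,int(z)) for x,y,z in b])
E
```

```text
9 dark->bright down [(9.09, np.float64(18.75), 181), (9.06, np.float64(19.0), 181), (9.03, np.float64(18.5), 181)]
9 bright->dark down [(8.8, np.float64(18.75), 173), (8.76, np.float64(19.0), 173), (8.75, np.float64(18.5), 173)]
10 dark->bright down [(5.31, np.float64(14.0), 120), (5.31, np.float64(14.25), 120), (5.29, np.float64(13.75), 120)]
10 bright->dark down [(2.98, np.float64(13.75), 105), (2.98, np.float64(13.5), 105), (2.97, np.float64(14.0), 105)]
12 dark->bright down [(7.52, np.float64(14.75), 177), (7.52, np.float64(15.0), 177), (7.46, np.float64(14.5), 177)]
12 bright->dark down [(12.04, np.float64(15.0), 169), (12.0, np.float64(14.75), 169), (11.96, np.float64(15.25), 169)]
```

```bash
python3 - <<'E'
import cv2,numpy as np
L=[]
for n in(10,12):
    a=cv2.GaussianBlur(cv2.imread('pics/r%d.png'%n,0),(0,0),2)
    L.append(cv2.normalize(a,None,0,255,cv2.NORM_MINMAX))
cv2.imwrite('pics/w13.png',cv2.resize(np.hstack(L),(800,400)))
E
```

```text
(no output)
```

View pics/w13.png

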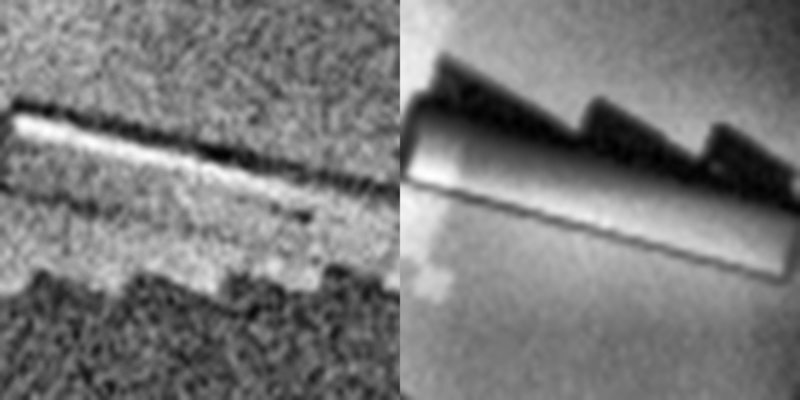

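By the rib, the back-off is about 92–93°. I'll trim it by about -2.5°.

play_rows --plan '[[[0, 0, 0], [0, 0, -2.5], 0], [[0, 0, 0], [0, 0, 0], 0], [[0, 0, 0], [0, 0, 0], 0]]'

```text
t: 18.63
tcp_pos: [0.4808, 0.1218, 0.1209]
eef_rot: [[-0.935, -0.354, -0.003], [-0.354, 0.935, 0.001], [0.002, 0.002, -1.0]]
contact_force: [-0.7, 0.2, 1.2]
gripper_width: 0.0446
```

```bash
python3 - <<'E'
from st import *
f=snap('wrist','wrist13.png'); s=snap('scene','scene13.png')
for n in ('lever_grip','cap_mid','stopper_mid','glue_bottle_mid','walnut_blank_mid','spanner_mid'):
    for r in ctrl.tip_of(n,'scene')[:1]: print(n,round(r['confidence'],2),w(s,r['at']))
R=o['eef_rot'];p=o['tcp_pos'];S=12;N=300
xs=(np.arange(N)-N/2)/S/1000
mx=np.zeros((N,N),np.float32);my=mx.copy()
for i in range(N):
  for j in range(N):
    P=p+R[:,1]*xs[j]-R[:,0]*xs[i]; mx[i,j],my[i,j]=px(f,[P[0],P[1],.1375])
r=cv2.remap(cv2.cvtColor(f['pixels'],cv2.COLOR_RGB2GRAY),mx,my,cv2.INTER_CUBIC); r=cv2.createCLAHE(5,(3,3)).apply(r)
cv2.imwrite('pics/r13.png',cv2.resize(r,(400,400)))
E
python3 st.py
```

```text
t 18.6333 p [0.4808 0.1218 0.1209] q6 -1.9226642333131592 jaw 110.7245335489065 tiltfix xy deg [-0.0834 -0.1504] F [-0.656   0.1671  1.1914] M [ 0.073   0.1227 -0.0237] w 0.044631659854117954
lever_grip 0.63 [ 0.506  -0.0801  0.1383]
cap_mid 0.66 [ 0.4024 -0.0738  0.0125]
stopper_mid 0.9 [0.3719 0.1103 0.0404]
glue_bottle_mid 0.79 [0.5805 0.0776 0.0477]
walnut_blank_mid 0.84 [ 0.4012 -0.074   0.0117]
spanner_mid 0.63 [ 0.5305 -0.185   0.0044]
t 19.0333 p [0.4808 0.1218 0.1208] q6 -1.9224356166443888 jaw 110.7128926684757 tiltfix xy deg [-0.0816 -0.1562] F [-0.2055  1.2204  1.4581] M [0.0156 0.2041 0.0304] w 0.04425206662263872
```

View pics/r13.png

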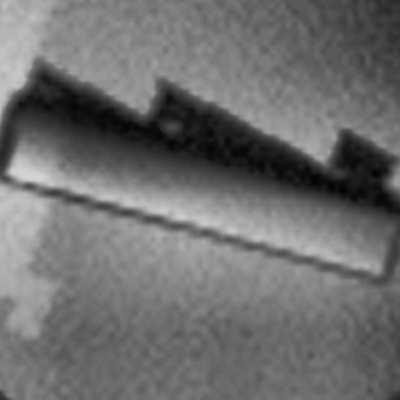

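View pics/scene13.png

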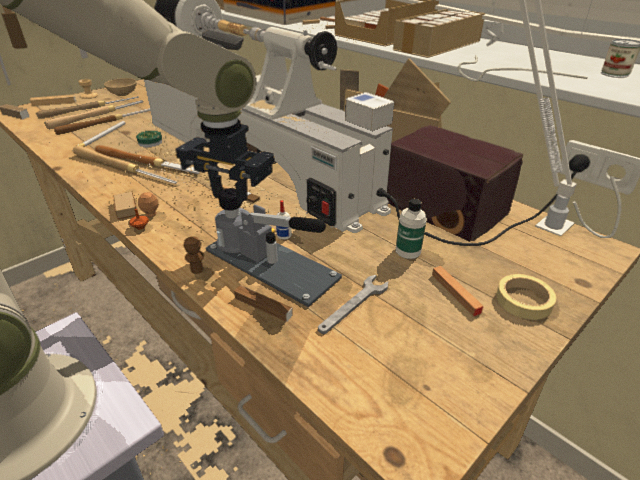

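The picture shows the cap at (230,200) still gripped, the lever up with its grip at (308,224), and the bystanders in place. By the rib, the back-off is about 89–90°. Handing in.

```bash
python3 -c "
from cell import ctrl
print(ctrl.hand_in())"
```

```text
the job is handed in; nothing more can be done
None
```

The job is done and handed in at about 19 s of the 72 s allowed. I worked the lever through three full strokes, screwed the cap clockwise to its stop, and backed it off about a quarter turn. It finished with the cap still gripped at 40 N and the lever up.

- **Strokes:** Each one ended on the rubber stop, with a wrist force of about 70, 64 and 101 N (limit 120 N). The third pressed harder than I intended. After each stroke the grip was back at a height of about 137–140 mm, which is fully up. Only the first was also seen fully down in a picture.
- **Cap:** It followed the fingers for about 125° to a firm stop. There the moment rose from about 0.1 to 1.1 N m and the fingers slipped about 5°.
- **Back-off:** The first back-off overshot to about 92–93°, so I trimmed it. The rib on the cap's top now shows about 89–90°. The rib was faint in the picture taken at the stop, so this is good to perhaps 2°.
- **Bystanders:** In the last scene picture the stopper, glue bottle, blank and spanner were all within measuring error of where they started.
- **Failed checks:** The network gave no lever reading for the first press, because the gripper hid the grip. In the last picture it mistook the blank for the cap. The picture settled both.

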